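# Take the table lantern off its safety hook and seat it in its marble tray

## Robot

A 6-joint arm with a two-finger parallel gripper is mounted at the origin on the work surface. World frame = base frame: x ahead of the robot, y to its left, z up, the work surface at z = 0. Lengths are in m, angles in degrees, forces in N, time in s.
With the tool pointing down it reaches from about 0.325 to 0.775 m from the base axis. Payload 5.5 kg.
Tool frame: the origin (TCP) lies at the centre of the arm's flange, where the gripper is bolted on; the fingertips stand 182 mm ahead of it and the grasp point (between the pads) lies 163 mm ahead of it; z points along the fingers, y is the line along which they close (so a half turn about z gives the same grasp; the last joint's range is limited). The gripper opens to 88 mm and grips with 3 to 60 N. Pads are 20 mm wide; open, the fingers measure 115 mm over their backs; the gripper's body (75 mm by 178 mm) begins 61 mm behind the grasp point.
Start: joints at [-68.107, 5.22, 70.514, -0, 104.267, -3.249], TCP at [0.255, -0.543, 0.405] pointing down, gripper open.
Joint ranges: [-164.24, 164.24], [-49.07, 125.15], [9.68, 141.18], [-86.29, 266.29], [3.28, 154.24], [-151.56, 151.56]. Speed limits (degrees/s): [147.25, 147.25, 172.46, 180, 180, 180].

## Interface

Orientations are given as [roll, pitch, yaw] about the fixed x, y, z axes, in that order (R = Rz(yaw) Ry(pitch) Rx(roll)).
In Python, from station import r gives the robot as it stands. The module is installed in compiled form; this text tells all that it offers. Calls block until the motion is done:
- r.reach(position, orientation): joint-space move of the TCP to a pose.
- r.servo_line(position, rotation=None, speed=0.15): straight line of the TCP; rotation=None keeps the orientation; speed is the mean speed in m/s.
- r.move_joints(angles): joint-space move.
- r.let_go() and r.grab(squeeze=None): open the fingers fully, or close them until they stop; squeeze is the grip in N (None keeps the last).
- r.wait(seconds).
- r.inverse_kinematics(position, orientation): joint angles nearest the present ones, or None.
- r.sense(): the state.
- r.snapshot(name): name is "side" or "top"; returns a dict with "frame" (384x512x3 uint8, red, green, blue), "fx", "fy", "cx", "cy" (pixels), "R" (3x3) and "t" (3): a world point X has camera coordinates R X + t. Camera axes: x right, y down, z forward; pixel columns grow to the right and rows downward; lengths in m; the calibration is good to about 2 mm. A picture is of the moment at which its call begins. There is no depth.
A pose or a line that the arm cannot do raises r.IKError and nothing moves.
- r.hand_in(): hands the job in; it is judged then, once.
The state is a dict: "clock": time; "joints": joint angles; "joint_vel": joint speeds; "joint_torque": joint torques, N m; "tcp_pos": TCP position; "orientation": TCP orientation; "contact_force": force on the tool from outside, world axes, zero at the start; "torque": the same for the moment, N m; "opening": finger opening in m; "gripper_force": force on a finger pad.
Only numpy, scipy, OpenCV 4.12 (cv2) and the standard library are available. Lean on these libraries where they do the work, as an engineer would, in place of code of your own. Each camera call takes 0.05 s, during which the arm holds its last target. There are 200 camera calls.

## Task

Take the candle lantern off the table stand: push its hanging ring back against the hook's sprung keeper until the mouth of the hook opens, then lift the ring up and out over the nose. Set the lantern down and let go of the ring; as it spins freely on the ring, take hold of the lantern itself (its round chimney cap is handy) and turn it on the square marble tray until all four feet stand inside the rim and it sits level without rocking. Do not drop or tip it, and leave the other table things where they are.

Things in the scene. Friction and masses are not known exactly. Their poses are not given: they have to be found in the camera images.
- stand: Dark steel lantern stand, fixed. Foot plate 215 x 125 x 10; post 10 dia at x = +125; from its top a round arm, 10 dia, centre line 260 above the table, runs level to -x over the plate and turns up into a nose, the stand's highest point (290 above the table). Origin on the table under the hook's seat; x from the seat to the post, y across the arm, z up.
- hook_seat (a point): Centre of the ring's hung top bar: 269 above the table, stand's axes. The nose stands in front (inside face x = -7); its end bends back over the seat to x = +7, 11 to 21 above this point, and catches a ring lifted straight up (play 7). Way out: push the bar itself back to x = +13 to +17, lift it 30 to 45 (no more: the ring meets the arm), then off along -x by over 30.
- keeper (a joint): Sprung keeper: bright sheet steel tongue, 14 wide, on a pin through the arm at x = +19, leaning forward against the inside of the nose's end. 0 = shut; grows (rad) as its top swings back to the post. The ring's bar meets it at x = +9 and needs about 3 N to start it, 5 N at the 0.35 to 0.7 rad that let the bar pass; it snaps shut by itself.
- ring: The lantern's hanging ring: upright oblong link of 8 mm round steel bar, 50 wide (y), 74 tall; its sides are straight from 16 to 50 below the top bar. Origin at the centre of the top bar; y along that bar, z up, x square to the ring's flat. The lantern hangs plumb below it, spins freely on a swivel and swings a little about the ring's y; gripped, the ring may lean a little under the keeper's push.
- ring_hinge (a point): The ring's hinge on the swivel eye, 66 below the ring's origin, 10 above the cap. Let go, the ring falls over to one side about its y (up to 80 degrees; lean it over first or nudge it, as it may balance) and lies across the cap's top, within 25 of the centre along its y; it may turn a little on the swivel too.
- lantern: Square steel and glass lantern with a white candle, about 0.5 kg. Origin midway between the four feet at their underside; x, y along its sides, z up. Ball feet 12 dia, centres at x, y = +-40; plates 100 square; glass cabin to z = 98, stepped roof to z = 116, round chimney cap above. With the ring upright its top bar is at z = 226.
- lantern_cap (a point): Centre of the chimney cap's top, 150 above the feet. The cap is a cylinder, 60 dia x 34 tall; the roof around its foot rises to z = 116 of the lantern. Grasp it from above across its diameter, best with the fingers on the fallen ring's +y and -y sides, which the ring leaves free.
- tray: Square marble tray, fixed, 120 x 120 outside; rim 10 wide all round, its top 12 above the table; the flat floor is 100 x 100 (4 mm to spare round the feet), its floor 5 above the table. Origin at the centre of the underside, x and y along its sides. Any of the four quarter turns of the lantern fits; when it is turned by more than about 15 degrees out of square its feet rest on the rim.
- wine_glass: stemmed wine glass, 76 dia x 200 tall; bystander, leave alone; origin at the centre of its foot
- flute_glass: slim stemmed glass, 68 dia foot x 215 tall; bystander, leave alone; origin at the centre of its foot
- votive_near: a low straight glass candle cup, 58 dia x 66 tall; bystander, leave alone; origin at the centre of its underside
- votive_side: a low straight glass candle cup, 58 dia x 66 tall; bystander, leave alone; origin at the centre of its underside
- bud_vase: glass tube vase 52 dia x 150 with one blue flower rising to 310; bystander, leave alone; origin at the centre of its underside
- fork: steel table fork 190 long, lying flat along its x; bystander, leave alone; origin on the table at mid-length
- knife: steel table knife 210 long, lying flat along its x; bystander, leave alone; origin on the table at mid-length
Mind the look-alikes: they are no part of the job. What is shaped like the ring but pink is not meant. Of the things that look like the tray, take the one that is nearest to the robot's base at the start.

How it is judged (in metres and radians):
On the way, in this order (a step that is already met when the one before it is completed fails the run):
1. the ring presses the keeper open (more than 0.2 rad) (value of joint keeper above 0.2 rad and contact force between ring and keeper above 0.3 N), for 0.1 s.
2. the ring is off the hook, 60 mm or more from its seat, and the keeper has shut (distance between ring and hook_seat above 0.06 m and value of joint keeper below 0.06 rad), for 0.1 s.
3. the lantern has been set down, on the tray or the table, and let go (height (world z) of lantern below 0.03 m and angle between lantern's own z axis and vertical below 0.3 rad and linear speed of lantern below 0.05 m/s and contact force between the fingers and ring below 0.1 N), for 0.2 s.
4. the gripper has taken hold of the lantern itself (contact force between the fingers and lantern above 1.5 N), for 0.1 s.
At the end, for the whole second after the job is handed in: The lantern stands in the tray with all four feet on its floor (within 3 mm in height, 8 mm of the centre, square to it within 9 degrees in any quarter turn), level within 2 degrees, at rest and let go, and the hook's keeper is shut (horizontal distance between lantern and tray below 0.008 m and z of lantern in the frame of tray between 0.002 and 0.008 m and (angle between the x axis of lantern and the x axis of tray, either way round below 0.16 rad or angle between the x axis of lantern and the y axis of tray, either way round below 0.16 rad) and angle between lantern's own z axis and vertical below 0.035 rad and linear speed of lantern below 0.02 m/s and angular speed of lantern below 0.1 rad/s and value of joint keeper below 0.06 rad); the robot touches nothing.
It fails at once if the lantern is tipped (more than 40 degrees) (angle between lantern's own z axis and vertical above 0.7 rad).
It fails at once if the lantern is dropped (falls faster than 0.6 m/s with nothing holding it) (linear speed of lantern above 0.6 m/s and contact force between the fingers and ring below 0.05 N).
It fails at once if one of the other table things is shifted by more than 30 mm or knocked over (distance of any of wine_glass, flute_glass, votive_near, votive_side, bud_vase, fork, knife from where it was at the start of the episode above 0.03 m or angle between any of wine_glass, flute_glass, votive_near, votive_side, bud_vase, fork, knife's own z axis and vertical above 0.5 rad).
It also fails if it takes over 64 s, if anything falls off the work surface, if the arm or the gripper's body presses on something with over 40 N, if the wrist force passes 120 N, or if a joint passes its speed limit or range.

## Working session

There is one attempt and no reset: what is moved stays moved. The work goes in short steps, each a Python script; the robot and the scene stay as the last script left them, time stands still between calls to the robot, and variables do not carry over. Pictures are saved under pics/ and viewed, at most 10 in all, crops included, and the job is handed in when it is done.

```bash
mkdir -p pics; python3 - <<'E'
from station import r
import cv2,json,numpy as np
for n in("side","top"):
    s=r.snapshot(n); cv2.imwrite(f"pics/{n}0.png",s["frame"][:,:,::-1])
    print(n,s["fx"],s["fy"],s["cx"],s["cy"],np.round(s["R"],4).tolist(),np.round(s["t"],4).tolist())
    print("cam",-np.array(s["R"]).T@np.array(s["t"]))
print(r.sense())
E
```

```text
side 348.0686209103925 348.0686209103925 261.5214623823566 195.93101537404146 [[-0.9816, -0.1907, -0.0025], [-0.1236, 0.6459, -0.7533], [0.1453, -0.7392, -0.6577]] [0.5535, 0.1798, 1.0656]
cam [0.41075442 0.77706501 0.83763507]
top 437.09066383266605 437.09066383266605 250.35221158218258 195.7088992006723 [[-0.0027, -1.0, 0.0051], [-0.9855, 0.0018, -0.1696], [0.1696, -0.0055, -0.9855]] [0.0252, 0.6066, 1.4304]
cam [0.35520511 0.03196163 1.51240559]
{'clock': 0.1, 'joints': array([-6.81076869e+01,  5.25821667e+00,  7.05716722e+01, -9.91310503e-04,
        1.04266574e+02, -3.24912058e+00]), 'joint_vel': array([-0.00312912, -0.07008805, -0.06209604, -0.05678665,  0.00192811,
        0.04526314]), 'joint_torque': array([ 1.67483970e-03, -4.47857666e+01, -4.07570386e+01,  7.00493879e-02,
        2.84690276e-02, -1.31394409e-04]), 'tcp_pos': array([ 0.25492528, -0.54321376,  0.40365833]), 'orientation': array([-1.79903638e+02, -4.50763697e-03,  2.51411864e+01]), 'contact_force': array([ 0.02607486, -0.43398921, -0.44975845]), 'torque': array([ 0.01254548, -0.0116674 , -0.00595013]), 'gripper_force': 0.0, 'opening': 0.08781030571566406}
```

View pics/side0.png

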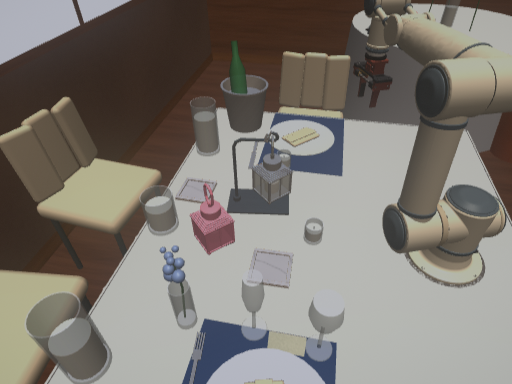

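View pics/top0.png

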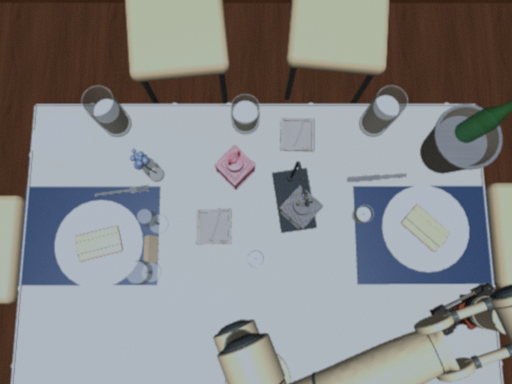

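The side view shows the stand and grey lantern at about (265,170), the near tray at (271,267) and the pink decoy at (212,220). In the top view, the lantern is at (300,207), the target tray (nearest the base) at (214,227) and the other tray at (297,135). Next I'll enlarge both views around the stand.

```bash
python3 - <<'E'
import cv2,numpy as np
a=cv2.imread("pics/side0.png")[120:220,222:302]; b=cv2.imread("pics/top0.png")[155:240,262:332]
a=cv2.resize(a,None,fx=5,fy=5,interpolation=cv2.INTER_CUBIC); b=cv2.resize(b,None,fx=5,fy=5,interpolation=cv2.INTER_CUBIC)
for im,(x0,y0) in((a,(222,120)),(b,(262,155))):
    for k in range(0,im.shape[1],50): cv2.putText(im,str(x0+k//5),(k,8),0,.3,(0,255,255)); cv2.line(im,(k,10),(k,14),(0,255,255))
    for k in range(0,im.shape[0],50): cv2.putText(im,str(y0+k//5),(0,k+4),0,.3,(0,255,255)); cv2.line(im,(20,k),(24,k),(0,255,255))
h=max(a.shape[0],b.shape[0]); c=np.zeros((h,a.shape[1]+b.shape[1],3),np.uint8); c[:a.shape[0],:a.shape[1]]=a; c[:b.shape[0],a.shape[1]:]=b
cv2.imwrite("pics/crop1.png",cv2.convertScaleAbs(c,alpha=1.5,beta=20))
E
```

```text
(no output)
```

View pics/crop1.png

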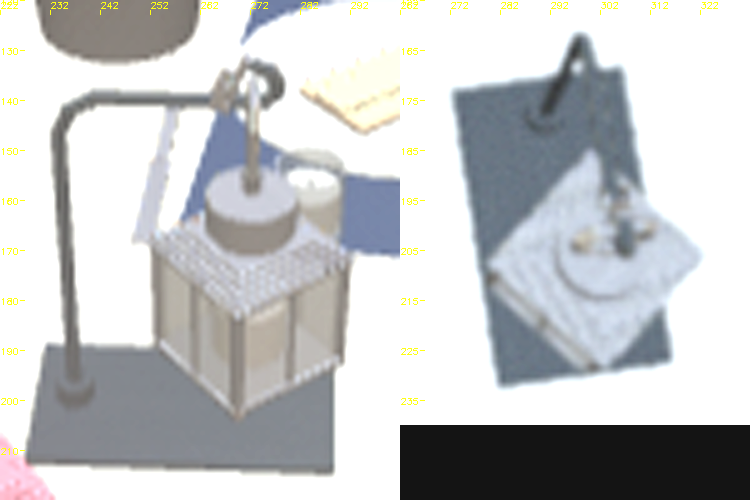

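The side crop shows the ring edge-on, with its top bar near (272,131) and bottom at (272,157). The arm end and nose are near (277,137), the keeper at (266,137), and the post base at (237,198). In the top crop, the plate corners are about (273,173), (306,169), (316,227) and (282,232). The post base is at (290.5,178) and the ring's shoulders are near (298,203) and (311,201). The stand's +x axis points away from the robot.

```bash
cat >h.py <<'E'
import numpy as np,cv2
from station import r
def ray(s,p):
    R=np.array(s["R"]);d=R.T@np.array([(p[0]-s["cx"])/s["fx"],(p[1]-s["cy"])/s["fy"],1]);return -R.T@np.array(s["t"]),d/np.linalg.norm(d)
def onz(s,p,z):
    c,d=ray(s,p);return c+d*(z-c[2])/d[2]
def tri(s1,p1,s2,p2):
    A=np.zeros((3,3));b=np.zeros(3);L=[]
    for s,p in((s1,p1),(s2,p2)):
        c,d=ray(s,p);P=np.eye(3)-np.outer(d,d);A+=P;b+=P@c;L.append((c,P))
    X=np.linalg.solve(A,b);return X,[round(1000*np.linalg.norm(P@(X-c)),1) for c,P in L]
def proj(s,X):
    q=np.array(s["R"])@np.asarray(X)+np.array(s["t"]);return np.array([s["fx"]*q[0]/q[2]+s["cx"],s["fy"]*q[1]/q[2]+s["cy"]])
def quad(m):
    c=max(cv2.findContours(m,cv2.RETR_EXTERNAL,cv2.CHAIN_APPROX_NONE)[0],key=cv2.contourArea);h=cv2.convexHull(c)
    return c,cv2.approxPolyDP(h,0.06*cv2.arcLength(h,True),True)[:,0].astype(float)
E
python3 - <<'E'
from h import *
S=r.snapshot("side");T=r.snapshot("top")
def roi(s,x0,x1,y0,y1,lo,hi):
    g=cv2.cvtColor(s["frame"],cv2.COLOR_RGB2GRAY);m=np.zeros_like(g);m[y0:y1,x0:x1]=cv2.inRange(g,lo,hi)[y0:y1,x0:x1];return m,g
_,g=roi(T,0,1,0,1,0,1);_,gs=roi(S,0,1,0,1,0,1)
print("tray rows top",g[227,190:240].tolist());print("side",gs[267,240:300].tolist());print("plate",g[200,265:330].tolist())
for s,b in((T,(190,240,203,252)),(S,(240,302,242,292))):
    x0,x1,y0,y1=b;gg=cv2.cvtColor(s["frame"],cv2.COLOR_RGB2GRAY)[y0:y1,x0:x1]
    bg=np.median(np.r_[gg[0],gg[-1],gg[:,0],gg[:,-1]]);m=(gg<bg-6).astype(np.uint8)
    m=cv2.morphologyEx(m,cv2.MORPH_CLOSE,np.ones((5,5),np.uint8))
    c,q=quad(m);print(bg,cv2.contourArea(c),"quad",(q+[x0,y0]).tolist())
    P=np.array([onz(s,p+[x0,y0],.012) for p in q]);print(np.round(P,4).tolist(),P.mean(0))
m,_=roi(T,268,322,160,236,0,95);pts=np.argwhere(m)
def line(ps):
    vx,vy,x,y=cv2.fitLine(np.float32(ps),cv2.DIST_HUBER,0,.01,.01).ravel();return np.cross([x,y,1],[x+vx,y+vy,1])
L=[(np.argmax(m[y]>0)-.5,y) for y in range(178,228)]
U=[(x,np.argmax(m[:,x]>0)-.5) for x in range(277,293)]
B=[(x,383-np.argmax(m[::-1,x]>0)+.5) for x in range(286,313)]
Rr=[(511-np.argmax(m[y,::-1]>0)+.5,y) for y in list(range(172,182))+list(range(222,225))]
L,U,B,Rr=map(line,(L,U,B,Rr))
C=[np.cross(a,b) for a,b in((L,U),(U,Rr),(Rr,B),(B,L))];C=[c[:2]/c[2] for c in C];print("plate px",np.round(C,1).tolist())
P=np.array([onz(T,c,.010) for c in C]);print(np.round(P,4).tolist(),np.linalg.norm(np.diff(P,axis=0),axis=1))
E
```

```text
tray rows top [181, 181, 181, 181, 181, 178, 171, 159, 159, 160, 162, 162, 162, 162, 163, 163, 164, 163, 163, 163, 163, 162, 164, 163, 159, 155, 158, 161, 163, 163, 162, 163, 162, 163, 163, 162, 162, 160, 160, 160, 160, 166, 178, 182, 182, 182, 181, 181, 181, 181]
side [183, 183, 183, 183, 183, 182, 183, 183, 183, 178, 164, 163, 164, 129, 164, 165, 165, 164, 165, 165, 164, 164, 163, 163, 164, 164, 164, 164, 164, 163, 163, 162, 159, 158, 156, 151, 150, 156, 160, 162, 163, 163, 163, 164, 163, 164, 164, 163, 162, 162, 162, 147, 183, 183, 184, 183, 183, 183, 183, 183]
plate [181, 181, 181, 182, 181, 182, 181, 181, 182, 181, 171, 125, 79, 63, 65, 65, 65, 63, 65, 73, 92, 112, 127, 126, 130, 129, 127, 130, 128, 130, 131, 129, 127, 125, 118, 122, 127, 124, 120, 111, 86, 67, 71, 89, 117, 120, 112, 109, 120, 124, 123, 139, 158, 171, 179, 182, 181, 182, 181, 180, 181, 181, 182, 180, 180]
181.0 1219.0 quad [[230.0, 208.0], [231.0, 244.0], [197.0, 245.0], [197.0, 210.0]]
[[0.5704, 0.0943, 0.012], [0.4461, 0.0902, 0.012], [0.443, 0.2063, 0.012], [0.5636, 0.2084, 0.012]] [0.50577788 0.14979413 0.012     ]
183.0 1685.0 quad [[256.0, 247.0], [292.0, 252.0], [288.0, 291.0], [240.0, 291.0]]
[[0.5641, 0.0877, 0.012], [0.4525, 0.0864, 0.012], [0.446, 0.2252, 0.012], [0.5754, 0.2501, 0.012]] [0.50951006 0.16235067 0.012     ]
plate px [[272.3, 173.2], [305.6, 167.8], [316.1, 226.7], [281.4, 231.3]]
[[0.694, -0.054, 0.01], [0.7133, -0.1715, 0.01], [0.5048, -0.2028, 0.01], [0.4895, -0.0829, 0.01]] [0.119139   0.21085152 0.12093953]
```

```bash
python3 - <<'E'
from h import *
S=r.snapshot("side");T=r.snapshot("top")
yaw=np.radians(8.3);ex=np.array([np.cos(yaw),np.sin(yaw),0]);ey=np.array([-np.sin(yaw),np.cos(yaw),0]);ez=np.array([0,0,1.])
gs=cv2.cvtColor(S["frame"],cv2.COLOR_RGB2GRAY).astype(float);gt=cv2.cvtColor(T["frame"],cv2.COLOR_RGB2GRAY).astype(float)
def cen(v,x0):  # dark centroid against local bg
    w=np.clip(np.median(v)-25-v,0,None);return x0+(w*np.arange(len(v))).sum()/w.sum()
pc=[(cen(gs[y,226:250],226),y) for y in range(150,184,4)];print("post side",np.round(pc,1).tolist())
ac=[(x,cen(gs[130:152,x],130)) for x in range(242,264,4)];print("arm side",np.round(ac,1).tolist())
ps=np.polyfit([p[1] for p in pc],[p[0] for p in pc],1);pa=np.polyfit(*zip(*ac),1)
# post vertical line: side gives plane; intersect with plate's long centre line / top base pixel
print("post base side at z=.01 for rows:",[(y,np.round(onz(S,(np.polyval(ps,y),y),.01)[:2],4).tolist()) for y in(194,197,200)])
print("post base top",onz(T,(290.5,178),.014)[:2])
ct=np.array([.6004,-.1278]);
# post: vertical plane from side through post pixels, meets plate's axis
a,b=onz(S,(np.polyval(ps,150),150),.01),onz(S,(np.polyval(ps,190),190),.01)
M=np.c_[(b-a)[:2],-ex[:2]];k=np.linalg.solve(M,ct-a[:2]);post=ct+k[1]*ex[:2];print("post on axis",post,"offset from plate centre",k[1])
seat=np.r_[post-.125*ex[:2],.269];print("seat",seat)
# arm: side plane of arm line meets vertical plane y=0 at height
for x in(244,262):
    c,d=ray(S,(x,np.polyval(pa,x)));t=((np.r_[ct,0]-c)@ey)/(d@ey);print("arm z",c+d*t)
out=[]
for s,(x0,y0,w,h) in((S,(240,115,60,60)),(T,(280,175,50,60))):
    k=6;im=cv2.resize(s["frame"][y0:y0+h,x0:x0+w,::-1],None,fx=k,fy=k,interpolation=cv2.INTER_CUBIC);im=cv2.convertScaleAbs(im,alpha=1.4,beta=10)
    def px(x,y,z): return tuple(int(v) for v in ((proj(s,seat+x*ex+y*ey+z*ez)-[x0,y0]+.5)*k))
    cv2.line(im,px(0,-.021,0),px(0,.021,0),(0,0,255));cv2.line(im,px(0,.021,-.016),px(0,.021,-.05),(0,255,0));cv2.line(im,px(0,-.021,-.016),px(0,-.021,-.05),(0,255,0))
    cv2.line(im,px(.02,0,-.009),px(.12,0,-.009),(255,0,0));cv2.circle(im,px(-.012,0,.016),3,(255,0,255),1);cv2.circle(im,px(0,0,-.076),3,(0,255,255),1);out.append(im)
cv2.imwrite("pics/ov.png",np.hstack(out))
# tray refine
for s,b in((T,(190,240,203,252)),(S,(240,302,244,288))):
    x0,x1,y0,y1=b;gg=cv2.resize(cv2.cvtColor(s["frame"],cv2.COLOR_RGB2GRAY)[y0:y1,x0:x1],None,fx=8,fy=8,interpolation=cv2.INTER_LINEAR)
    m=cv2.morphologyEx((gg<172).astype(np.uint8),cv2.MORPH_OPEN,np.ones((25,25),np.uint8));m=cv2.morphologyEx(m,cv2.MORPH_CLOSE,np.ones((25,25),np.uint8))
    c=max(cv2.findContours(m,cv2.RETR_EXTERNAL,cv2.CHAIN_APPROX_NONE)[0],key=cv2.contourArea)[:,0]
    W=np.float32([onz(s,(p+.5)/8-.5+[x0,y0],.012 if s is T else .006)[:2]*1000 for p in c]);print("tray",cv2.minAreaRect(W),"px centroid",((c.mean(0)+.5)/8-.5+[x0,y0]))
E
```

```text
post side [[233.5, 150.0], [233.7, 154.0], [234.0, 158.0], [234.2, 162.0], [236.0, 166.0], [234.9, 170.0], [235.0, 174.0], [235.2, 178.0], [235.5, 182.0]]
arm side [[242.0, 135.2], [246.0, 135.2], [250.0, 135.5], [254.0, 136.6], [258.0, 139.8], [262.0, 142.8]]
post base side at z=.01 for rows: [(194, [0.6852, -0.1465]), (197, [0.6805, -0.1306]), (200, [0.6758, -0.1149])]
post base top [ 0.6758322  -0.11725698]
post on axis [ 0.67634885 -0.11672026] offset from plate centre 0.07675277875898627
seat [ 0.55265813 -0.13476479  0.269     ]
arm z [ 0.64143374 -0.12181382  0.27870894]
arm z [ 0.58688633 -0.12977143  0.25581187]
tray ((508.12408447265625, 149.65557861328125), (122.2101058959961, 126.17613220214844), 89.69500732421875) px centroid [213.8036036  226.40585586]
tray ((512.9752197265625, 158.79010009765625), (135.5454559326172, 148.2020721435547), 1.3465744256973267) px centroid [267.11811024 271.71653543]
```

View pics/ov.png

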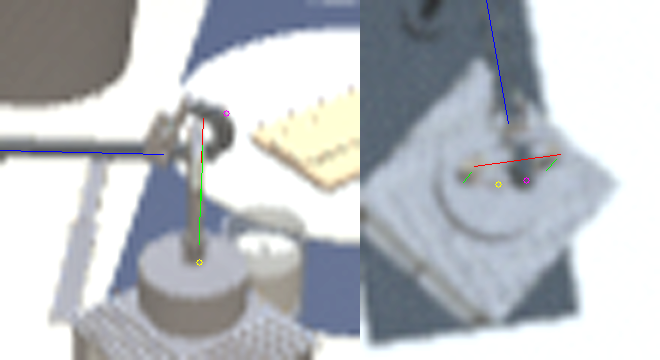

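The overlay shows the predicted hook in place, with the nose near (230,120) in the left panel. The ring and cap sit about 1 px, or roughly 2.5 mm, toward the post from the nominal seat, which is within the 7 mm play. Next step: approach and grip the ring.

```bash
cat >>h.py <<'E'
YAW=8.3;yw=np.radians(YAW);ex=np.array([np.cos(yw),np.sin(yw),0]);ey=np.array([-np.sin(yw),np.cos(yw),0]);ez=np.array([0,0,1.])
seat=np.array([.5527,-.1348,.269])
def st(tag=""):
    s=r.sense();F=s["contact_force"];print(tag,round(s["clock"],2),"seatframe mm",np.round(1000*np.array([(s["tcp_pos"]-seat)@e for e in(ex,ey,ez)]),1),"F",np.round([F@ex,F@ey,F@ez],2),"M",np.round(s["torque"],2),"op",round(s["opening"]*1000,1),"g",round(s["gripper_force"],1));return s
E
python3 - <<'E'
from h import *
g=seat+.0025*ex+(-.025+.163)*ez
r.reach((g+.11*ez).tolist(),[180,0,YAW]);st()
r.servo_line(g.tolist(),speed=.08);st("down")
r.grab(50);r.wait(.3);st("grip")
s=r.snapshot("side");t=r.snapshot("top")
a=cv2.resize(s["frame"][110:180,235:305,::-1],None,fx=5,fy=5,interpolation=cv2.INTER_CUBIC);b=cv2.resize(t["frame"][165:235,270:340,::-1],None,fx=5,fy=5,interpolation=cv2.INTER_CUBIC)
cv2.imwrite("pics/grip.png",cv2.convertScaleAbs(np.hstack([a,b]),alpha=1.4,beta=10))
E
```

```text
2.18 seatframe mm [  2.3  -0.8 247.6] F [0.06 0.61 0.01] M [-0.04  0.    0.05] op 88.0 g 0.0
down 3.71 seatframe mm [  2.5  -0.  138.7] F [-0.31 -0.68 -0.54] M [ 0.05  0.01 -0.03] op 88.2 g 0.0
grip 4.7 seatframe mm [ 2.500e+00 -1.000e-01  1.381e+02] F [-0.23 -2.52  0.9 ] M [-0.31 -0.   -0.03] op 49.1 g 50.0
```

View pics/grip.png

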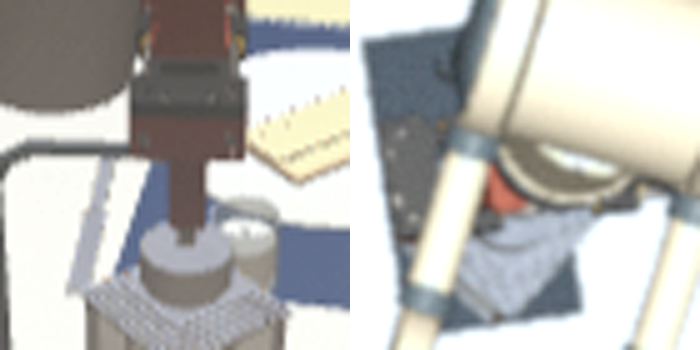

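Gripped at 49 mm opening, so the ring is held, and the lantern hangs centred below the fingers. Next I take the weight and push back in small steps while watching force.

```bash
python3 - <<'E'
from h import *
p0=r.sense()["tcp_pos"].copy(); 
c=seat+.0025*ex+.1395*ez   # take weight: ~1.5 mm up
r.servo_line(c.tolist(),speed=.02);r.wait(.1);st("lift")
for d in(-6,-4,-2,0,2,4,6,8,10):
    r.servo_line((c+d*1e-3*ex).tolist(),speed=.03);r.wait(.05);st(str(d))
E
```

```text
lift 5.15 seatframe mm [  2.6   0.2 138.6] F [ 0.31 -0.47 -4.52] M [-0.01  0.09  0.04] op 48.9 g 50.0
-6 5.55 seatframe mm [-3.300e+00  1.000e-01  1.399e+02] F [ 4.44 -0.19 -3.49] M [-0.01 -0.7  -0.01] op 48.9 g 50.0
-4 5.85 seatframe mm [-1.600e+00  1.000e-01  1.392e+02] F [ 0.16 -0.87 -4.86] M [ 0.04 -0.06 -0.01] op 48.6 g 50.0
-2 6.15 seatframe mm [  0.5  -0.  139.1] F [-0.83  0.65 -4.33] M [ 0.04 -0.02 -0.02] op 49.0 g 50.0
0 6.45 seatframe mm [  2.5  -0.  139.4] F [ 0.36 -1.03 -6.2 ] M [ 0.01 -0.01  0.05] op 49.0 g 50.0
2 6.75 seatframe mm [  4.5  -0.  139.5] F [ 1.1  -0.14 -5.48] M [ 0.01 -0.    0.01] op 49.1 g 50.0
4 7.05 seatframe mm [  6.5  -0.  139.5] F [-0.28  0.38 -5.52] M [ 0.03  0.   -0.03] op 48.7 g 50.0
6 7.35 seatframe mm [  8.5  -0.  139.4] F [-0.55 -0.42 -5.56] M [ 0.05 -0.02 -0.02] op 48.9 g 50.0
8 7.65 seatframe mm [ 1.030e+01 -1.000e-01  1.394e+02] F [-3.18  0.67 -4.92] M [-0.04  0.42 -0.03] op 48.9 g 50.0
10 7.95 seatframe mm [ 12.5  -0.  139.6] F [-4.1   0.29 -4.1 ] M [-0.07  0.57  0.  ] op 49.0 g 50.0
```

Nose contact comes at tool x of about −3 and keeper contact at about +9.5, so tool x is within about 0.5 mm of bar x. Next I push to 16.5 mm, lift 38 mm and come off along −x.

```bash
python3 - <<'E'
from h import *
def go(x,z,v): r.servo_line((seat+x*1e-3*ex+z*1e-3*ez).tolist(),speed=v)
go(14.5,139.8,.03);r.wait(.05);st();go(16.5,139.8,.03);r.wait(.25);s=st("pushed")
for z in(146,152,158,164,170,176):
    go(16.5,z,.05);s=st("lift")
    F=s["contact_force"]
    if F[2]<-14: print("caught");break
else:
    for x in(8,0,-12,-25,-40): go(x,176.5,.06);st("off")
E
```

```text
8.25 seatframe mm [ 14.4  -0.  139.9] F [-4.05 -0.02 -3.38] M [-0.08  0.71  0.01] op 49.0 g 50.0
pushed 8.75 seatframe mm [ 1.63e+01 -1.00e-01  1.40e+02] F [-5.94 -0.21 -3.07] M [-0.14  0.86 -0.06] op 48.9 g 50.0
lift 9.03 seatframe mm [ 16.6   0.  146.4] F [-3.62 -0.14 -3.96] M [ 0.02  0.47 -0.02] op 48.9 g 50.0
lift 9.29 seatframe mm [1.670e+01 1.000e-01 1.528e+02] F [-2.95  0.01 -4.22] M [ 0.    0.29 -0.07] op 49.1 g 50.0
lift 9.56 seatframe mm [ 16.6   0.  158.8] F [-2.09 -0.32 -4.73] M [-0.1   0.25 -0.04] op 49.2 g 50.0
lift 9.82 seatframe mm [ 16.5  -0.  165. ] F [-0.04 -0.36 -4.38] M [-0.04  0.2   0.  ] op 49.1 g 50.0
lift 10.09 seatframe mm [1.670e+01 1.000e-01 1.705e+02] F [ 0.75 -0.06 -5.73] M [ 0.01  0.02 -0.05] op 49.1 g 50.0
lift 10.36 seatframe mm [ 16.5   0.  176.6] F [-0.21 -0.34 -6.3 ] M [ 0.02 -0.03 -0.06] op 48.9 g 50.0
off 10.65 seatframe mm [  7.6  -0.  176.7] F [-0.71 -0.34 -5.31] M [-0.01  0.06 -0.05] op 49.2 g 50.0
off 10.93 seatframe mm [ -0.4   0.  176.7] F [ 0.45  0.05 -5.62] M [ 0.01  0.04 -0.02] op 49.4 g 50.0
off 11.28 seatframe mm [-12.4  -0.  176.8] F [ 1.37  0.66 -5.51] M [ 0.    0.03 -0.01] op 48.8 g 50.0
off 11.65 seatframe mm [-25.4  -0.  176.8] F [-0.6  -0.26 -5.7 ] M [ 0.08  0.04 -0.02] op 48.9 g 50.0
off 12.05 seatframe mm [-40.4  -0.  176.8] F [-0.33 -0.6  -4.37] M [-0.    0.01 -0.02] op 49.0 g 50.0
```

```bash
python3 - <<'E'
from h import *
r.servo_line((seat-.07*ex+.197*ez).tolist(),speed=.1);st()
S=r.snapshot("side");T=r.snapshot("top")
def cross(v,th):   # first subpixel fall below th
    i=int(np.argmax(v<th));return i-1+(v[i-1]-th)/(v[i-1]-v[i]) if i>0 else np.nan
def line(ps):
    ps=np.float32([p for p in ps if np.isfinite(p).all()]);vx,vy,x,y=cv2.fitLine(ps,cv2.DIST_HUBER,0,.01,.01).ravel();return np.cross([x,y,1],[x+vx,y+vy,1])
for s,x0,x1,y0,y1,xl,yl,zs,th in((T,190,240,203,252,(202,226),(215,239),(.012,.012,0,0),172),(S,242,302,240,292,(264,286),(256,272),(.012,.012,0.006,.0),174)):
    g=cv2.cvtColor(s["frame"],cv2.COLOR_RGB2GRAY).astype(float)
    L=line([(x0+cross(g[y,x0:x1],th),y) for y in range(*yl)]);R_=line([(x1-cross(g[y,x1:x0:-1],th),y) for y in range(*yl)])
    U=line([(x,y0+cross(g[y0:y1,x],th)) for x in range(*xl)]);B=line([(x,y1-cross(g[y1:y0:-1,x],th)) for x in range(*xl)])
    C=[np.cross(a,b) for a,b in((L,U),(U,R_),(R_,B),(B,L))];C=np.array([c[:2]/c[2] for c in C]);print("px",np.round(C,1).tolist())
    P=np.array([onz(s,c,z)[:2] for c,z in zip(C,(.012,)*4)]);P0=np.array([onz(s,c,0)[:2] for c in C]);d=np.diff(np.r_[P,P[:1]],axis=0)
    print("z12",np.round(P.mean(0),4),"z0",np.round(P0.mean(0),4),"len",np.round(np.linalg.norm(d,axis=1),4),"ang",np.round(np.degrees(np.arctan2(d[:,1],d[:,0])),1))
    print(np.round(P,4).tolist())
E
```

```text
12.57 seatframe mm [-70.2  -0.  197.4] F [-0.36  0.22 -5.49] M [-0.    0.11 -0.02] op 49.1 g 50.0
px [[196.5, 210.0], [232.0, 207.8], [229.8, 244.2], [196.9, 242.8]]
z12 [0.5077 0.1496] z0 [0.5089 0.1505] len [0.1231 0.1261 0.1127 0.1133] ang [-86.5 176.8  87.4   1.7]
[[0.5637, 0.2101], [0.5712, 0.0873], [0.4453, 0.0942], [0.4504, 0.2068]]
px [[253.2, 246.8], [293.7, 252.0], [289.3, 289.5], [245.7, 282.9]]
z12 [0.5073 0.1538] z0 [0.5087 0.1447] len [0.1253 0.1346 0.1229 0.133 ] ang [-178.5   91.9    0.7  -87.1]
[[0.5727, 0.0886], [0.4474, 0.0853], [0.4431, 0.2199], [0.566, 0.2214]]
```

```bash
cat >>h.py <<'E'
tray=np.array([.5075,.1495,0])
E
python3 - <<'E'
from h import *
z=seat[2]+.197
r.servo_line([.49,0,z],speed=.12)
r.servo_line((tray+z*ez).tolist(),speed=.12);r.wait(.4)
r.servo_line((tray+.388*ez).tolist(),speed=.08);r.wait(.5);s=st("above")
S=r.snapshot("side");T=r.snapshot("top")
a=cv2.resize(S["frame"][200:300,225:325,::-1],None,fx=4,fy=4,interpolation=cv2.INTER_CUBIC);b=cv2.resize(T["frame"][180:280,165:265,::-1],None,fx=4,fy=4,interpolation=cv2.INTER_CUBIC)
cv2.imwrite("pics/above.png",cv2.convertScaleAbs(np.hstack([a,b]),alpha=1.4,beta=10))
E
```

```text
above 17.46 seatframe mm [ -3.7 287.8 119.1] F [-0.87  0.36 -6.41] M [-0.01  0.04  0.01] op 49.2 g 50.0
```

View pics/above.png

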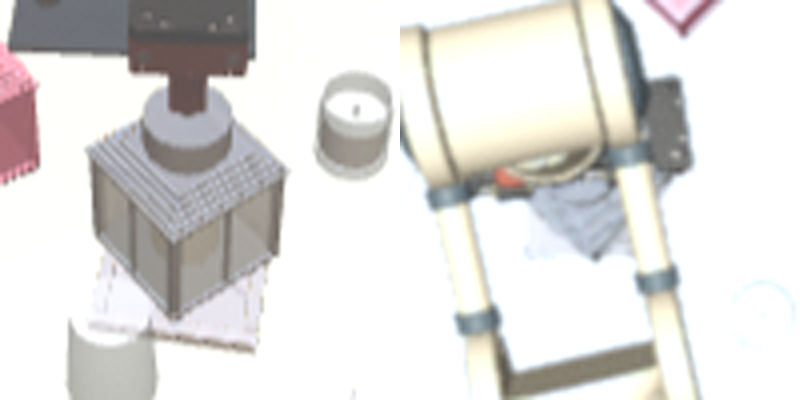

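The lantern hangs over the tray, turned about 45°, with its lower corner at crop (178,318) above the near part of the tray. Next I lower it until the weight comes off, lean the ring and release it.

```bash
python3 - <<'E'
from h import *
r.servo_line((tray+.380*ez).tolist(),speed=.04)
z=.380
while z>.366:
    r.wait(.15);F=np.mean([r.sense()["contact_force"][2] for _ in range(3)]);print(round(z,4),round(F,2))
    if F>-1.5: break
    z-=.0015;r.servo_line((tray+z*ez).tolist(),speed=.03)
st("down")
S=r.snapshot("side");g=S["frame"];cv2.imwrite("pics/set.png",g[:,:,::-1])
E
```

```text
0.38 -5.32
0.3785 -5.4
0.377 -6.35
0.3755 -3.38
0.374 5.95
down 19.66 seatframe mm [ -3.7 287.7 106.3] F [-0.67 -1.91  5.95] M [-0.23  0.14  0.01] op 49.1 g 50.0
```

```bash
python3 - <<'E'
from h import *
from scipy.spatial.transform import Rotation as Ro
p0=tray+.3753*ez;r.servo_line(p0.tolist(),speed=.03);r.wait(.2);st("rest")
hinge=p0-.204*ez;R0=Ro.from_euler("xyz",[180,0,YAW],degrees=True)
for a in(5,10,15,18):
    q=Ro.from_rotvec(-np.radians(a)*ey);p=hinge+q.apply(p0-hinge)
    r.servo_line(p.tolist(),rotation=(q*R0).as_euler("xyz",degrees=True).tolist(),speed=.06);st(str(a))
r.wait(.2);r.let_go();r.wait(.3);st("open")
r.servo_line((p+.10*q.apply(ez)).tolist(),speed=.12)
s=r.sense();r.reach((s["tcp_pos"]+[-.10,-.08,.06]).tolist(),[180,0,YAW]);st("up")
S=r.snapshot("side");T=r.snapshot("top")
a=cv2.resize(S["frame"][200:300,225:325,::-1],None,fx=4,fy=4,interpolation=cv2.INTER_CUBIC);b=cv2.resize(T["frame"][180:280,165:265,::-1],None,fx=4,fy=4,interpolation=cv2.INTER_CUBIC)
cv2.imwrite("pics/set2.png",cv2.convertScaleAbs(np.hstack([a,b]),alpha=1.4,beta=10))
cv2.imwrite("pics/S2.png",S["frame"][:,:,::-1]);cv2.imwrite("pics/T2.png",T["frame"][:,:,::-1])
E
```

```text
rest 20.16 seatframe mm [ -3.6 287.8 106.4] F [ 0.22 -2.15  2.71] M [-0.24 -0.03  0.02] op 49.2 g 50.0
5 20.61 seatframe mm [-21.6 287.9 105.6] F [ 0.42 -1.69  1.31] M [-0.11 -0.16 -0.01] op 48.9 g 50.0
10 21.06 seatframe mm [-39.  287.9 103.3] F [-0.71 -1.17  2.13] M [-0.01 -0.02 -0.04] op 48.9 g 50.0
15 21.51 seatframe mm [-56.4 287.9  99.4] F [ 0.67 -0.6   1.41] M [ 0.11 -0.05 -0.05] op 49.1 g 50.0
18 21.83 seatframe mm [-66.6 287.9  96.4] F [ 0.76 -0.59  2.16] M [ 0.15 -0.06  0.  ] op 48.7 g 50.0
open 23.1 seatframe mm [-66.7 287.8  96.3] F [-0.54 -0.22 -0.32] M [-0.01  0.16 -0.01] op 87.7 g 0.0
up 24.83 seatframe mm [-207.3  223.1  249.4] F [-0.07 -0.23 -0.78] M [-0.05 -0.02 -0.03] op 87.5 g 0.0
```

View pics/set2.png

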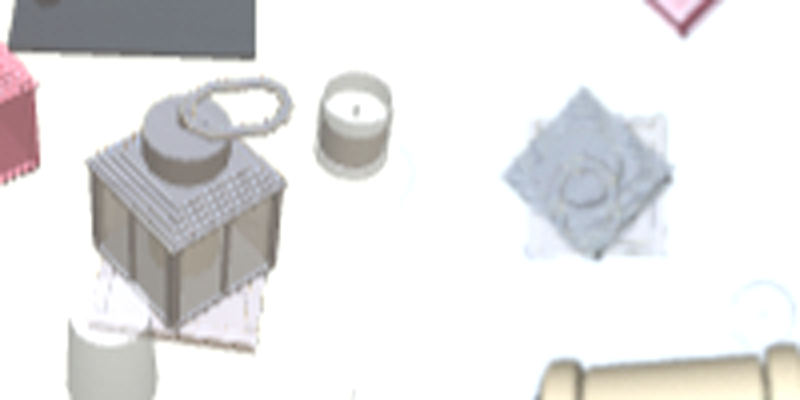

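The lantern stands on the tray rim at about 40–45°. The ring has fallen toward the robot and lies at crop (240,107) in the side view, to the right of the cap. The roof corners are clear in both views, so I can triangulate the pose.

```bash
python3 - <<'E'
from h import *
S=r.snapshot("side");T=r.snapshot("top")
def q2(s,x0,x1,y0,y1,th):
    g=cv2.resize(cv2.cvtColor(s["frame"],cv2.COLOR_RGB2GRAY)[y0:y1,x0:x1],None,fx=6,fy=6)
    m=cv2.morphologyEx((g<th).astype(np.uint8),cv2.MORPH_OPEN,np.ones((9,9),np.uint8));c,q=quad(m);return (c[:,0]+.5)/6-.5+[x0,y0],(q+.5)/6-.5+[x0,y0]
c,q=q2(T,184,240,196,252,148)
print("top quad",np.round(q,1).tolist(),cv2.minAreaRect(np.float32(c)))
P=np.array([onz(T,p,.112)[:2] for p in c]);print("rect @.112",cv2.minAreaRect(np.float32(P*1000)))
tp={k:q[i] for k,i in(("up",q[:,1].argmin()),("dn",q[:,1].argmax()),("lf",q[:,0].argmin()),("rt",q[:,0].argmax()))}
sd={"up":(246.75,240.5),"lf":(268.75,262.5),"dn":(296.75,245.5)}
X={k:tri(S,sd[k],T,tp[k]) for k in sd}
for k in X: print(k,np.round(X[k][0],4),X[k][1])
m=(X["up"][0]+X["dn"][0])/2;d=X["up"][0]-X["dn"][0];print("centre",m,"diag ang",np.degrees(np.arctan2(d[1],d[0])),np.linalg.norm(d))
# cap top in side view: ring-free left half; centre from ellipse extremes at roughly (271.8,230.5)
print("cap side @.162",onz(S,(271.5,230.0),.162))
E
```

```text
top quad [[209.8, 202.1], [232.6, 223.6], [214.4, 244.6], [191.1, 224.4]] ((212.40274047851562, 223.2532501220703), (36.014774322509766, 32.96731185913086), 45.795711517333984)
rect @.112 ((507.0517883300781, 146.4517364501953), (116.68207550048828, 105.46916198730469), 44.6245231628418)
up [0.5749 0.1556 0.1149] [np.float64(0.2), np.float64(0.2)]
lf [0.5029 0.215  0.1104] [np.float64(0.3), np.float64(0.3)]
dn [0.4383 0.1397 0.1059] [np.float64(0.4), np.float64(0.4)]
centre [0.50658994 0.14761145 0.11038107] diag ang 6.640867397660762 0.13786856862609675
cap side @.162 [0.50776054 0.14765278 0.162     ]
```

```bash
python3 - <<'E'
from h import *
S=r.snapshot("side");c=np.array([.5070,.1477,0])
e=onz(S,(296.3,225.5),.183);d=(c-e)[:2];print("ring end",e,"dir",np.degrees(np.arctan2(d[1],d[0])),np.linalg.norm(d))
r.reach((c+.42*ez).tolist(),[180,0,YAW]);print(r.sense()["joints"].round(0))
print(r.inverse_kinematics((c+.32*ez).tolist(),[180,0,YAW+45]))
r.servo_line((c+.345*ez).tolist(),speed=.1)
r.servo_line((c+.316*ez).tolist(),speed=.05);s=st("at cap")
r.grab(25);r.wait(.3);st("held")
p=s["tcp_pos"].copy();p[:2]=c[:2]
r.servo_line((c+.330*ez).tolist(),speed=.04);r.wait(.2);st("up")
E
```

```text
ring end [0.44401421 0.13924234 0.183     ] dir 7.647867226507424 0.06355109177480812
[ 13.  -6.  80.  -0. 106.  94.]
[ 1.25504536e+01 -5.91799077e+00  9.01692887e+01 -2.54444375e-14
  9.57487021e+01  4.92504536e+01]
at cap 27.65 seatframe mm [ -4.4 286.1  47.1] F [-0.04  0.44 -0.46] M [-0.02  0.06  0.05] op 88.1 g 0.0
held 28.5 seatframe mm [ -4.4 286.2  47.2] F [-0.19  0.78  1.81] M [ 0.06 -0.03  0.02] op 60.0 g 25.0
up 29.2 seatframe mm [ -4.5 286.1  60.6] F [ 0.34 -0.02 -5.22] M [ 0.05 -0.01 -0.  ] op 59.9 g 25.0
```

```bash
python3 - <<'E'
from h import *
p=tray+[-.0003,0,.330]
r.servo_line(p.tolist(),speed=.03)
for a in(14,28,42): r.reach(p.tolist(),[180,0,YAW+a])
r.wait(.3);st("turned")
S=r.snapshot("side");T=r.snapshot("top")
a=cv2.resize(S["frame"][210:300,220:320,::-1],None,fx=5,fy=5,interpolation=cv2.INTER_CUBIC);b=cv2.resize(T["frame"][195:255,185:240,::-1],None,fx=5,fy=5,interpolation=cv2.INTER_CUBIC)
b=cv2.copyMakeBorder(b,0,450-b.shape[0],0,0,cv2.BORDER_CONSTANT)
cv2.imwrite("pics/turn.png",cv2.convertScaleAbs(np.hstack([a,b]),alpha=1.4,beta=10))
E
```

```text
turned 30.77 seatframe mm [ -4.  287.9  61. ] F [-0.37  0.3  -5.7 ] M [ 0.02 -0.04 -0.01] op 59.5 g 25.0
```

View pics/turn.png

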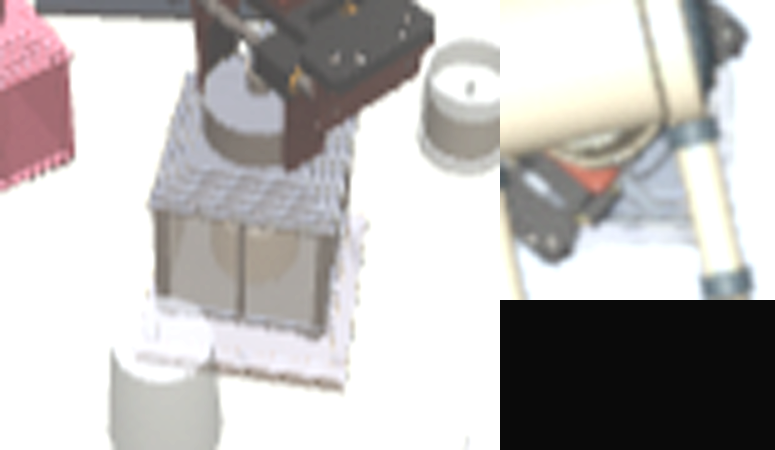

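The lantern is clear of the rim and close to square, but its bottom front edge, from (157,297) to (323,333) in the crop, is steeper than the tray's near edge, from (135,358) to (342,388). I'll measure the remaining angle.

```bash
python3 - <<'E'
from h import *
S=r.snapshot("side");g=cv2.cvtColor(S["frame"],cv2.COLOR_RGB2GRAY).astype(float)
def ang(a,b,z):
    A,B=onz(S,a,z),onz(S,b,z);d=A-B;return np.round(np.degrees(np.arctan2(d[1],d[0])),1),round(np.linalg.norm(d),4),np.round((A+B)/2,4)
f=lambda x,y:((x+.5)/5-.5+220,(y+.5)/5-.5+210)
print("base",ang(f(157,297),f(323,333),.036));print("roof",ang(f(152,205),f(342,232),.124));print("tray",ang(f(135,358),f(342,388),.0))
# base lower edge: strongest dark->bright step per column; roof lower edge likewise
for nm,xs,ylo,yhi,z in(("base",range(256,283,2),264,284,.034),("tray",range(266,287,2),278,293,.0)):
    pts=[]
    for x in xs:
        v=np.diff(g[ylo:yhi,x]);pts.append((x,ylo+np.argmax(v)+.5))
    vx,vy,x,y=cv2.fitLine(np.float32(pts),cv2.DIST_HUBER,0,.01,.01).ravel();print(nm,[p[1] for p in pts],ang((x-15*vx,y-15*vy),(x+15*vx,y+15*vy),z))
E
```

```text
base (np.float64(-3.9), np.float64(0.0957), array([0.5094, 0.1928, 0.036 ]))
roof (np.float64(0.5), np.float64(0.101), array([0.5059, 0.1958, 0.124 ]))
tray (np.float64(1.2), np.float64(0.1189), array([0.5076, 0.2061, 0.    ]))
base [np.float64(269.5), np.float64(270.5), np.float64(272.5), np.float64(273.5), np.float64(273.5), np.float64(273.5), np.float64(274.5), np.float64(274.5), np.float64(274.5), np.float64(275.5), np.float64(275.5), np.float64(275.5), np.float64(276.5), np.float64(277.5)] (np.float64(-3.4), np.float64(0.0844), array([0.5071, 0.1957, 0.034 ]))
tray [np.float64(284.5), np.float64(284.5), np.float64(285.5), np.float64(285.5), np.float64(285.5), np.float64(285.5), np.float64(286.5), np.float64(286.5), np.float64(286.5), np.float64(287.5), np.float64(287.5)] (np.float64(0.9), np.float64(0.0846), array([ 0.4822,  0.2073, -0.    ]))
```

```bash
python3 - <<'E'
from h import *
A=YAW+42+4
p=tray+[-.0003,.0007,0]
r.reach((p+.330*ez).tolist(),[180,0,A])
for z in(.318,.316,.314,.312,.3105,.3095,.3085):
    r.servo_line((p+z*ez).tolist(),speed=.03);r.wait(.12);s=r.sense();print(z,round(s["clock"],2),s["tcp_pos"].round(4),s["contact_force"].round(1),s["torque"].round(2))
    if s["contact_force"][2]>2: break
E
```

```text
0.318 31.84 [0.5072 0.1502 0.3182] [-0.2 -0.6 -5.3] [-0.01 -0.12 -0.04]
0.316 32.21 [0.5072 0.1502 0.316 ] [-0.8 -0.1 -5.7] [-0.01 -0.06 -0.04]
0.314 32.58 [0.5072 0.1502 0.314 ] [-0.7 -0.2 -5.4] [-0.04  0.03 -0.01]
0.312 32.94 [0.5072 0.1502 0.312 ] [ 0.1  0.9 -6.1] [ 0.   -0.03 -0.03]
0.3105 33.31 [0.5072 0.1502 0.3105] [-0.2 -0.1 -4.7] [-0.07 -0.03  0.02]
0.3095 33.67 [0.5072 0.1502 0.3095] [-0.2 -0.8 -5.3] [-0.11 -0.18 -0.02]
0.3085 34.04 [0.5072 0.1502 0.3092] [-1.8 -1.2  0.8] [-0.16  0.26 -0.08]
```

The feet passed the rim and touched the floor 7 mm lower than at the rim-resting grasp. Now I release, retreat and check.

```bash
python3 - <<'E'
from h import *
r.servo_line([.5072,.1502,.3092],speed=.02);r.let_go();r.wait(.2);st()
r.servo_line([.5072,.1502,.44],speed=.1)
r.reach([.38,-.12,.45],[180,0,YAW]);r.wait(.2);s=r.sense();print(s["clock"],s["contact_force"].round(1),s["opening"])
S=r.snapshot("side");T=r.snapshot("top")
a=cv2.resize(S["frame"][120:300,190:320,::-1],None,fx=3,fy=3,interpolation=cv2.INTER_CUBIC);b=cv2.resize(T["frame"][195:255,180:240,::-1],None,fx=6,fy=6,interpolation=cv2.INTER_CUBIC)
b=cv2.copyMakeBorder(b,0,a.shape[0]-b.shape[0],0,0,cv2.BORDER_CONSTANT)
cv2.imwrite("pics/fin.png",cv2.convertScaleAbs(np.hstack([a,b]),alpha=1.4,beta=10))
E
```

```text
35.12 seatframe mm [ -3.9 288.6  40.2] F [-0.6   0.39 -0.03] M [-0.04 -0.06  0.05] op 87.6 g 0.0
37.9333 [-0.5 -0.8  0.2] 0.08823771916476521
```

View pics/fin.png

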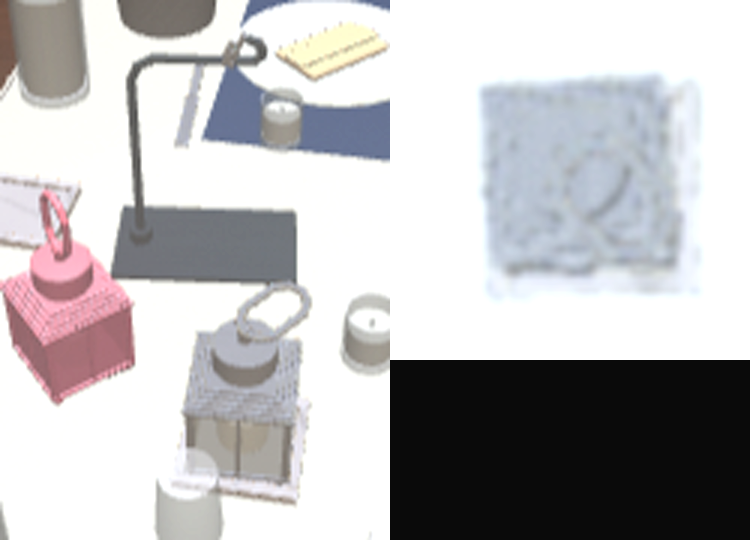

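The final view shows the lantern inside the tray, level and roughly square to it, with the ring lying across the cap. The hook is empty with its keeper shut at crop (235,50), and the neighbouring things look undisturbed. Handing in.

```bash
python3 -c "
from station import r
print(r.hand_in())"
```

```text
the job is handed in; nothing more can be done
None
```

The job is handed in, verdict not shown: the lantern is off the hook and appears to stand on the tray floor, level and a few degrees from square at most, with the keeper shut, the robot clear and nothing else visibly moved, at about 38 s.

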